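# Open the latched board clamshell

### The job

Open the wider of the two clamshell holders so the circuit board inside can be got at: press its front release tab down with the fingertips until the lid springs up, then push the lid all the way back until it rests against its stop. Let the tab spring back and leave the lid standing open by itself; leave the narrow holder shut, and do not pick up or shift the board or any other loose thing.

Things in the scene. Friction and masses are not known exactly. Their poses are not given: they have to be found in the camera images.
- wide: WIDE clamshell holder, a circuit board inside. Black open box screwed to the bench, 130 (x) x 150 (y) x 50 mm high; origin at the centre of its underside; x points from the front (release tab) to the back (hinge), z up. Lid, tab and hook are plain grey plastic. A foot plate 6 mm thick, 74 mm wide, runs out under the tab to x = -137 mm.
- wide_lid (a joint): Wide lid's angle in rad about its back hinge: 0 shut and latched, 1.85 at the fully open stop. Flat plate 124 mm from hinge to front edge, 150 mm wide, 6 mm thick, 100 g. Unlatched, a spring lifts it in about a second to about 1.05; from there only its weight and a damped hinge resist (under 2 N). Past upright it need not fall back by itself: push it to the stop, where it stays.
- wide_tab (a joint): Wide holder's release tab, a sprung rocker: 0 at rest, 0.25 rad fully pressed. Pressing its pad down tips the hook forward off the lid's front edge. It lets go at about 0.13 (pad some 4 mm down); fully pressed the pad's middle is about 8 mm down, at about 5 N. It springs back when released. Latched, the lid cannot be pulled open.
- wide_tab_pad (a point): Middle of the top face of the wide holder's release pad, 34 (x) x 36 (y) mm, 30 mm above the bench, 108 mm in front of the box's origin. The upright latch hook, 24 mm wide, reaching 63 mm above the bench, stands between pad and lid, 75 mm in front of the origin; it tips about 11 mm towards the pad when pressed.
- wide_lid_edge (a point): Middle of the lower front edge of the wide lid (shut: 52 mm above the bench, 64 mm in front of the box's origin); moves with the lid. Risen by its spring it is about 160 mm above the bench.
- wide_lid_hinge (a point): Hinge line of the wide lid, at its middle: 52 mm above the bench, 60 mm behind the box's origin.
- narrow: NARROW clamshell holder of the same make. Black open box screwed to the bench, 130 (x) x 80 (y) x 50 mm high; origin at the centre of its underside; x points from the front (release tab) to the back (hinge), z up. Lid, tab and hook are plain grey plastic. A foot plate 6 mm thick, 74 mm wide, runs out under the tab to x = -137 mm.
- narrow_lid (a joint): Lid angle of the narrow clamshell in rad, 0 shut and latched; works as the wide one's.
- board: Loose green circuit board, 70 x 95 mm, 17 mm high with its parts, origin at the centre of its underside; lies in the wide clamshell, 6 mm above the bench, and stays there.
- cells: Loose pack of three green round cells side by side, 93 x 31 mm, 20 mm high, origin under its middle; lies between the clamshells.
- fob: Loose black car key, 55 x 34 x 13 mm body with a flat steel blade reaching 67 mm to its -x side, origin under the body's middle.
- driver: Loose screwdriver lying on the bench, about 170 mm long.
- tweezers: Loose steel tweezers lying flat, 120 mm long, 7 mm high, origin under the middle.
- shell: Loose black plastic housing shell, upside down, 110 x 130 mm, 99 mm high, origin under its middle.
- spray: Loose upright spray can, 54 mm wide, 190 mm high, origin under its middle.
- jar: Loose upright clear jar with a red cap, 90 mm wide, 120 mm high, origin under its middle.

How it is judged (in metres and radians):
On the way, in this order (a step that is already met when the one before it is completed fails the run):
1. the wide holder's release tab is pressed while its lid is shut (value of joint wide_tab above 0.1 rad and value of joint wide_lid below 0.5 rad).
2. its lid has sprung up, part open (value of joint wide_lid between 0.8 and 1.4 rad), for 0.05 s.
3. its lid is pushed fully open (value of joint wide_lid above 1.7 rad), for 0.2 s.
At the end, for the whole second after the job is handed in: The wide lid stands open by itself beyond 1.7 rad (stop at 1.85), at rest; its tab is back within 0.08 rad of rest; the narrow lid is shut (under 0.08 rad); the board and all loose things are within 25 mm of where they began (value of joint wide_lid above 1.7 rad and value of joint each of wide_tab, narrow_lid below 0.08 rad and velocity of joint wide_lid between -0.2 and 0.2 rad/s and distance of each of cells, fob, driver, tweezers, shell, spray, jar, board from where it was at the start of the episode below 0.025 m); the robot touches nothing.
It fails at once if a loose thing on the bench is picked up or shifted by more than 25 mm (distance of any of cells, fob, driver, tweezers, shell, spray, jar from where it was at the start of the episode above 0.025 m).
It fails at once if the circuit board is picked up or shifted by more than 25 mm (distance of board from where it was at the start of the episode above 0.025 m).
It fails at once if the can, jar or shell is knocked over (angle between any of spray, jar, shell's own z axis and vertical above 0.5 rad).
It fails at once if the narrow clamshell is opened (value of joint narrow_lid above 0.15 rad).
It also fails if it takes over 38 s, if anything falls off the work surface, if the arm or the gripper's body presses on something with over 40 N, if the wrist force passes 120 N, or if a joint passes its speed limit or range.

### The arm

A 6-joint arm with a two-finger parallel gripper is mounted at the origin on the work surface. World frame = base frame: x ahead of the robot, y to its left, z up, the work surface at z = 0. Lengths are in m, angles in degrees, forces in N, time in s.
With the tool pointing down it reaches from about 0.4 to 0.825 m from the base axis. Payload 7 kg.
Tool frame: the origin (TCP) lies between the finger pads; the fingertips stand 11 mm ahead of it and the grasp point (between the pads) lies 8 mm behind it; z points along the fingers, y is the direction in which the jaws open and shut (so a half turn about z gives the same grasp; the last joint's range is limited). The gripper opens to 88 mm and grips with 3 to 60 N. Pads are 19 mm wide; open, the fingers measure 130 mm over their backs; the gripper's body (78 mm by 193 mm) begins 47 mm behind the grasp point.
Start: joints at [80.048, 20.546, 0.682, 0, -70.136, -16.507], TCP at [0.301, 0.604, 0.216] pointing down, gripper open.
Joint ranges: [-176.03, 176.03], [-82.01, 121.73], [-58.28, 71.71], [-173.87, 95.51], [-174.79, -0.11], [-173.66, 173.66]. Speed limits (degrees/s): [136.94, 136.94, 172.46, 180, 180, 180].

### API

Orientations are given as [roll, pitch, yaw] about the fixed x, y, z axes, in that order (R = Rz(yaw) Ry(pitch) Rx(roll)).
In Python, from plant import r gives the robot as it stands.
- The arm moves only by the shell command python3 -m inch 'ROWS' [OPENING] [FORCE]. ROWS is JSON, a list of rows, each an object of numbers: "x", "y", "z": the shift along the tool's x, y, z as a fraction of full scale; "yaw": the turn about the tool's z as a fraction of full scale. In form: [{"x": .., "y": .., "z": .., "yaw": ..}, ...]. A call has 1 to 5 rows; each row shifts and turns the pose as measured when the row begins, along the tool's axes as they then stand; what a row does not reach is not made up. Full scale, the value 1, is 0.025 m for a shift and 4 degrees for a turn. A row lasts 1/12 s, in which the tool goes at most 41.7 mm and 7.16 degrees, less where a joint would pass 70% of its speed; a pose out of reach is approached as far as the arm can. A call with a number of a shift or a turn outside -1 to 1 is refused whole. A call with a gripper value outside its range is refused whole. OPENING is the opening, from -1 (shut) to 1 (fully open), set as the call begins (- or left out, the last holds). The fingers move at their own pace and stop on an object; FORCE is the grip in N (left out, the last holds). Time passes only in rows, so rows that do not move let the fingers close. It gives the time, the measured TCP pose, the force and the opening at its end, in the units of the state.
- r.get_state(): the state, without advancing time (a new reading comes with each control period).
- r.capture(name): name is "side" or "top"; returns (picture, depth): 384x512x3 uint8, red, green, blue; 384x512 float32, m along the optical axis (not along the pixel's ray), 0 where there is no reading.
- r.camera_info(name): a dict with "mtx" (3x3 intrinsics, pixels), "pose" (4x4, takes a point from camera to world coordinates). Camera axes: x right, y down, z forward; pixel columns grow to the right and rows downward; lengths in m; the calibration is good to about 2 mm. A picture is of the moment at which its call begins. camera_info takes no time and is no camera call.
- r.close_job(): hands the job in, once; it reports no verdict.
The state is a dict: "time_s": time; "joints": joint angles; "qd": joint speeds; "joint_torque": joint torques, N m; "tcp_pos": TCP position; "eef_rot": TCP orientation; "contact_force": force on the tool from outside, world axes, zero at the start; "moment": the same for the moment, N m; "gripper_width": finger opening in m.
Only numpy, scipy, OpenCV 4.12 (cv2) and the standard library are available. Lean on these libraries where they do the work, as an engineer would, in place of code of your own. Each camera call takes 0.05 s, during which the arm holds its last target. There are 200 camera calls.

## Working session

There is one attempt and no reset: what is moved stays moved. The work goes in short steps, Python scripts to look and compute and a shell command to move; the robot and the scene stay as the last step left them, time stands still between calls to the robot, and variables do not carry over. Pictures are saved under pics/ and viewed, about 8 in all and at most 12, crops included, and the job is handed in when it is done.

```bash
mkdir -p pics; ls; python3 - <<'E'
from plant import r
import cv2,numpy as np
print(r.get_state())
for n in("top","side"):
    p,d=r.capture(n); cv2.imwrite(f"pics/{n}0.png",p[:,:,::-1]); np.savez(f"pics/{n}0.npz",p=p,d=d)
    i=r.camera_info(n); print(n,np.round(i["mtx"],1).tolist(),np.round(i["pose"],3).tolist())
E
```

```text
pics
{'time_s': 0.0, 'joints': array([ 8.00471895e+01,  2.05910652e+01,  6.34406718e-01, -1.96636500e-02,
       -7.01347526e+01, -1.65067622e+01]), 'qd': array([-0.03834948, -0.05150637, -0.07442467, -0.07694107,  0.04559008,
       -0.06372676]), 'joint_torque': array([ 4.02722644e-04, -5.82715666e+01,  2.93050128e+01,  6.99698657e+00,
        6.86248895e-03, -1.65653405e-04]), 'tcp_pos': array([0.30056356, 0.60383824, 0.21523311]), 'eef_rot': array([ 1.79907104e+02, -8.25166385e-03, -2.64662627e+01]), 'contact_force': array([-0.14324818, -0.15210404, -0.61312736]), 'moment': array([-6.61240536e-05,  8.72669507e-03, -5.52355174e-02]), 'gripper_width': 0.08746267152001982}
top [[408.2, 0.0, 253.6], [0.0, 408.2, 190.3], [0.0, 0.0, 1.0]] [[-0.031, -0.989, 0.146, 0.392], [-1.0, 0.031, -0.004, 0.006], [-0.001, -0.146, -0.989, 1.452], [0.0, 0.0, 0.0, 1.0]]
side [[363.8, 0.0, 251.2], [0.0, 363.8, 193.9], [0.0, 0.0, 1.0]] [[-0.981, -0.127, 0.148, 0.456], [-0.195, 0.68, -0.707, 0.715], [-0.01, -0.722, -0.692, 0.782], [0.0, 0.0, 0.0, 1.0]]
```

View pics/top0.png

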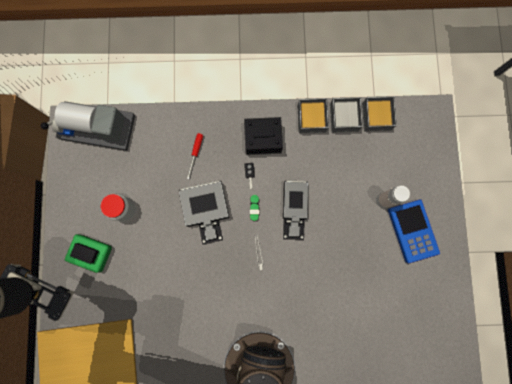

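View pics/side0.png

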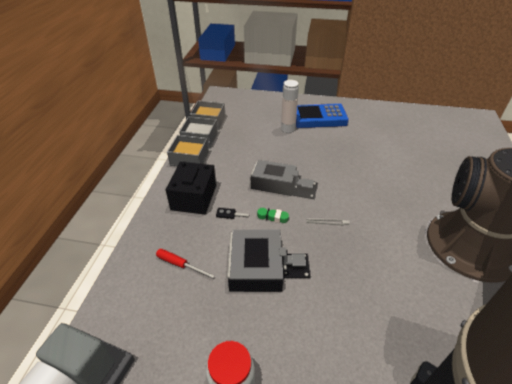

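The top view shows the wide holder at about px (205,203) with its tab at (210,232), facing the robot. The narrow holder is at (296,205), the cells at (254,208) and the red-capped jar at (113,206). The side view agrees, with the wide holder at (257,260) and its tab to the right at (297,262). Next I'll measure the pose.

```bash
cat > h.py <<'E'
import numpy as np
from plant import r
def cloud(n,d):
    i=r.camera_info(n);K=i["mtx"];T=np.array(i["pose"]);v,u=np.indices(d.shape)
    P=np.stack([(u-K[0][2])/K[0][0]*d,(v-K[1][2])/K[1][1]*d,d],-1)
    return P@T[:3,:3].T+T[:3,3]
E
python3 - <<'E'
from h import *
import cv2
for n,(u0,u1,v0,v1) in {"top":(170,240,170,255),"side":(215,325,220,300)}.items():
    z=np.load(f"pics/{n}0.npz");W=cloud(n,z["d"]);m=np.zeros(z["d"].shape,bool);m[v0:v1,u0:u1]=1
    lid=m&(W[...,2]>.048)&(W[...,2]<.075)
    k,l,st,c=cv2.connectedComponentsWithStats(lid.astype(np.uint8)); b=1+st[1:,4].argmax()
    P=W[l==b]; print(n,"lid n",len(P),"z",np.median(P[:,2]))
    R=cv2.minAreaRect((P[:,:2]*1000).astype(np.float32));print(R,np.round(cv2.boxPoints(R)).tolist())
    pad=m&(W[...,2]>.02)&(W[...,2]<.036)&(z["p"].min(-1)>70)
    P=W[pad];print("pad",len(P),np.round(np.median(P,0),4))
    fl=m&(W[...,2]<.045)&(W[...,2]>.02)
    k,l,st,c=cv2.connectedComponentsWithStats(pad.astype(np.uint8))
    for b in range(1,k):
        if st[b,4]>8: print(st[b],np.round(W[l==b].mean(0),4))
    hk=m&(W[...,2]>.058)
    print("bench z",np.median(W[300:340,200:220,2] if n=="top" else W[240:260,120:140,2]))
for n,a in {"top":"top"}.items():
    p=np.load("pics/top0.npz")["p"];cv2.imwrite("pics/crop.png",cv2.resize(p[120:270,90:330,::-1],None,fx=3.3,fy=3.3,interpolation=cv2.INTER_CUBIC))
E
```

```text
top lid n 1658 z 0.05760517790979347
((557.0128173828125, 175.58905029296875), (141.02554321289062, 150.27957153320312), 10.397636413574219) [[474.0, 237.0], [501.0, 89.0], [640.0, 114.0], [613.0, 262.0]]
pad 146 [0.4622 0.1561 0.0298]
[204 224  12  16 133] [0.4615 0.1577 0.0297]
bench z -0.001161777645361517
side lid n 2774 z 0.05889216084590482
((554.6422729492188, 175.2001495361328), (140.93714904785156, 152.325439453125), 10.506422996520996) [[471.0, 237.0], [499.0, 87.0], [638.0, 113.0], [610.0, 263.0]]
pad 240 [0.46   0.1599 0.0311]
[285 253  21  13 223] [0.4589 0.1587 0.031 ]
[284 265   3   5  12] [0.4837 0.1822 0.0243]
bench z 0.0005108985281737088
```

View pics/crop.png

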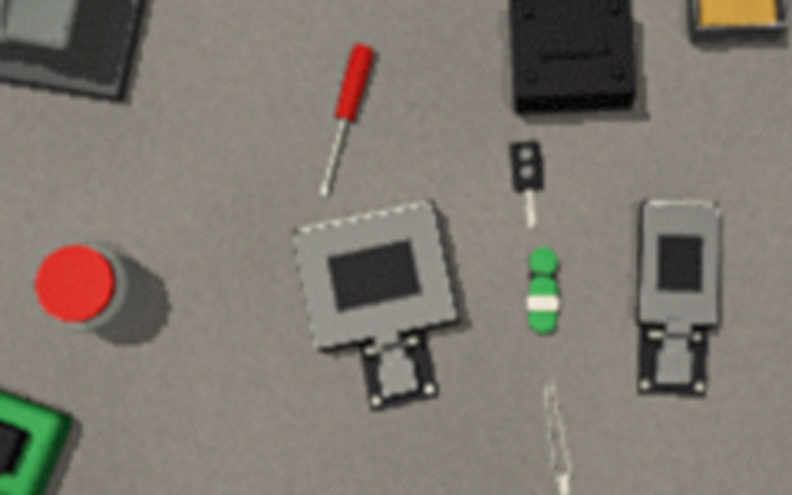

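The crop shows the wide holder turned about 10°, with a dark window in its lid at crop px (373,275) and the pad at (398,370). Both cameras agree on yaw of about 10.4° and pad of about (0.460, 0.158). I'll check whether the window is a hole and start moving.

```bash
cat >> h.py <<'E'
A=np.radians(10.4);EX=np.array([np.cos(A),np.sin(A)]);EY=np.array([-np.sin(A),np.cos(A)]);O=np.array([.5665,.1775])
def rem(hx,hy,tipz):
    "remaining move in tool axes, units of full scale; target in holder frame (m), fingertip height"
    from scipy.spatial.transform import Rotation as Ro
    s=r.get_state();p=np.array(s["tcp_pos"]);R=Ro.from_euler("xyz",s["eef_rot"],degrees=True).as_matrix()
    t=np.r_[O+hx*EX+hy*EY,tipz+.011]
    print("t",round(s["time_s"],2),"tcp",np.round(p,4),"rot",np.round(s["eef_rot"],1),"F",np.round(s["contact_force"],1),"w",round(s["gripper_width"],3))
    q=p[:2]-O;print("holder xy mm",np.round([q@EX*1e3,q@EY*1e3],1),"tip z",round((p[2]-.011)*1e3,1),"rem units",np.round(R.T@(t-p)/.025,2),"yaw units",round((s["eef_rot"][2]-10.4)/4,2))
E
python3 - <<'E'
from h import *
z=np.load("pics/top0.npz");W=cloud("top",z["d"]);print("window z",np.round(W[196:212:4,196:214:5,2],3).tolist(), z["p"][203,204])
rem(-.114,0,.06)
E
python3 -m inch '[{"x":0.3,"y":0.8,"yaw":-1},{"x":0.2,"y":0.9,"yaw":-1},{"x":0.1,"y":0.9,"yaw":-1},{"y":0.9,"yaw":-1},{"y":0.9,"yaw":-1}]' -1 20
```

```text
window z [[0.062, 0.06, 0.06, 0.059], [0.057, 0.059, 0.061, 0.061], [0.057, 0.051, 0.058, 0.056], [0.06, 0.058, 0.062, 0.055]] [43 43 42]
t 0.1 tcp [0.3006 0.6039 0.2153] rot [179.9  -0.  -26.5] F [ 0.6 -1.1  0.1] w 0.087
holder xy mm [-184.6  467.4] tip z 204.3 rem units [13.47 13.25  5.79] yaw units -9.22validation failed for argument at $[0]...
```

```bash
python3 -m inch '[{"x":0.7,"y":0.7,"z":0,"yaw":-1},{"x":0.6,"y":0.8,"z":0,"yaw":-1},{"x":0.6,"y":0.8,"z":0,"yaw":-1},{"x":0.5,"y":0.9,"z":0,"yaw":-1},{"x":0.4,"y":0.9,"z":0,"yaw":-1}]' -1 20; python3 -c "
from h import *
rem(-.114,0,.06)"
```

```text
time_s: 0.52
tcp_pos: [0.3341, 0.4821, 0.2106]
eef_rot: [179.6, 0.1, -5.5]
contact_force: [0.5, -0.2, -0.5]
gripper_width: 0.0598
t 0.52 tcp [0.3341 0.4821 0.2106] rot [ 1.796e+02  1.000e-01 -5.500e+00] F [ 0.5 -0.2 -0.5] w 0.06
holder xy mm [-173.6  341.5] tip z 199.6 rem units [ 6.05 12.44  5.67] yaw units -3.98
```

```bash
python3 -m inch '[{"x":0.3,"y":1,"z":0,"yaw":-1},{"x":0.3,"y":1,"z":0,"yaw":-1},{"x":0.2,"y":1,"z":0,"yaw":-1},{"x":0.2,"y":1,"z":0,"yaw":-0.8},{"x":0.2,"y":1,"z":0,"yaw":0}]'; python3 -m inch '[{"x":0.2,"y":1,"z":0,"yaw":0},{"x":0.2,"y":1,"z":0,"yaw":0},{"x":0.2,"y":1,"z":0.3,"yaw":0},{"x":0.2,"y":1,"z":0.5,"yaw":0},{"x":0,"y":1,"z":0.5,"yaw":0}]'; python3 -c "
from h import *
rem(-.114,0,.06)"
```

```text
time_s: 0.93
tcp_pos: [0.3695, 0.3511, 0.2096]
eef_rot: [179.4, 0.4, 10.8]
contact_force: [-0.2, -0.4, 0.5]
gripper_width: 0.0265
time_s: 1.35
tcp_pos: [0.4144, 0.2262, 0.1792]
eef_rot: [179.6, 0.2, 10.9]
contact_force: [0.8, -0.1, -0.6]
gripper_width: 0.0003
t 1.35 tcp [0.4144 0.2262 0.1792] rot [179.6   0.2  10.9] F [ 0.8 -0.1 -0.6] w 0.0
holder xy mm [-140.8   75.4] tip z 168.2 rem units [1.06 2.99 4.34] yaw units 0.13
```

```bash
python3 -m inch '[{"x":0.3,"y":0.8,"z":0.8,"yaw":0.1},{"x":0.3,"y":0.8,"z":0.8,"yaw":0},{"x":0.3,"y":0.8,"z":0.8,"yaw":0},{"x":0.1,"y":0.5,"z":0.8,"yaw":0},{"x":0,"y":0,"z":0,"yaw":0}]'; python3 -c "
from h import *
rem(-.114,0,.035)
import cv2
p,d=r.capture('side');q,e=r.capture('top')
cv2.imwrite('pics/s1.png',np.hstack([cv2.resize(p[170:330,190:350,::-1],(400,400)),cv2.resize(q[160:280,150:270,::-1],(400,400))]))"
```

```text
time_s: 1.77
tcp_pos: [0.4516, 0.1506, 0.095]
eef_rot: [179.6, 0.3, 10.3]
contact_force: [-0.7, -0.8, -0.4]
gripper_width: 0.0003
t 1.77 tcp [0.4516 0.1506 0.095 ] rot [179.6   0.3  10.3] F [-0.7 -0.8 -0.4] w 0.0
holder xy mm [-117.8   -5.8] tip z 84.0 rem units [ 0.16 -0.24  1.96] yaw units -0.03
```

View pics/s1.png

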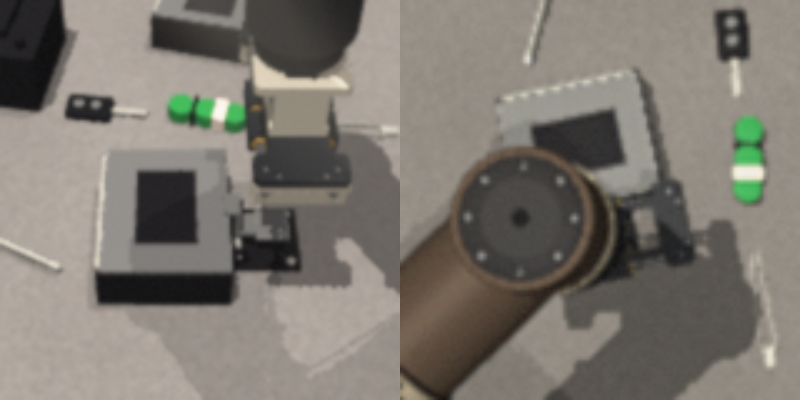

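The side crop at px (300,175) shows the gripper in front of the hook and above the tab. The fingertips aren't clearly visible, so I'll project the tip position into the picture to check its clearance.

```bash
python3 - <<'E'
from h import *
i=r.camera_info("side");K=np.array(i["mtx"]);T=np.linalg.inv(i["pose"])
def pj(hx,hy,z):
    q=T@np.r_[O+hx*EX+hy*EY,z,1];q=K@q[:3];q=q[:2]/q[2];return np.round((q-[190,170])*2.5)
print("tip",pj(-.118,-.006,.084),"fingback",pj(-.118,.015,.1),"body bot corners",pj(-.079,.09,.15),pj(-.157,.09,.15),"pad",pj(-.108,0,.03))
p,d=r.capture("side");W=cloud("side",d);m=W[170:330,190:350]
q=m[...,:2]-O;hx=q@EX;hy=q@EY;g=(m[...,2]>.07)&(hx>-.2)&(hx<-.03)&(abs(hy)<.12)
for a in np.arange(.07,.26,.02):
    s=g&(abs(m[...,2]-a)<.01)
    if s.sum()>5: print(round(a,2),s.sum(),"hx",np.percentile(hx[s],[2,98]).round(3),"hy",np.percentile(hy[s],[2,98]).round(3))
E
```

```text
tip [278. 184.] fingback [281. 191.] body bot corners [248. 225.] [341. 225.] pad [264. 223.]
0.17 52 hx [-0.154 -0.08 ] hy [-0.082  0.086]
0.19 428 hx [-0.155 -0.079] hy [-0.084  0.091]
0.21 849 hx [-0.154 -0.079] hy [-0.079  0.093]
0.23 186 hx [-0.14  -0.093] hy [0.012 0.049]
0.25 161 hx [-0.138 -0.095] hy [0.04  0.048]
```

The body's underside is about 80 mm above the tips and its centre is at holder x = -117 mm, as expected. Clearance is fine, so I'll descend and press.

```bash
python3 -m inch '[{"x":0.1,"y":-0.24,"z":0.6,"yaw":0},{"x":0.05,"y":0,"z":0.6,"yaw":0},{"x":0,"y":0,"z":0.5,"yaw":0},{"x":0,"y":0,"z":0.25,"yaw":0},{"x":0,"y":0,"z":0,"yaw":0}]'; python3 -c "
from h import *
rem(-.114,0,.022)"
```

```text
time_s: 2.33
tcp_pos: [0.4608, 0.1688, 0.0562]
eef_rot: [-179.9, -0.8, 10.8]
contact_force: [-0.2, 0.4, -0.3]
gripper_width: 0.0006
t 2.33 tcp [0.4608 0.1688 0.0562] rot [-179.9   -0.8   10.8] F [-0.2  0.4 -0.3] w 0.001
holder xy mm [-105.6   10.5] tip z 45.2 rem units [-0.35  0.42  0.92] yaw units 0.1
```

```bash
python3 -m inch '[{"x":-0.3,"y":0.35,"z":0,"yaw":0},{"x":0,"y":0,"z":0,"yaw":0},{"x":0,"y":0,"z":0,"yaw":0}]'; python3 -c "
from h import *
rem(-.114,0,.022)"
```

```text
time_s: 2.58
tcp_pos: [0.4555, 0.1605, 0.0587]
eef_rot: [-179.8, -1.0, 10.9]
contact_force: [0.3, 0.4, -0.0]
gripper_width: 0.0005
t 2.58 tcp [0.4555 0.1605 0.0587] rot [-179.8   -1.    10.9] F [ 0.3  0.4 -0. ] w 0.0
holder xy mm [-112.2    3.3] tip z 47.7 rem units [-0.09  0.13  1.03] yaw units 0.14
```

```bash
python3 -m inch '[{"x":-0.1,"y":0.1,"z":0.4,"yaw":0},{"x":0,"y":0,"z":0.3,"yaw":0},{"x":0,"y":0,"z":0.2,"yaw":0}]'; python3 -c "
from h import *
rem(-.114,0,.022)"
```

```text
time_s: 2.83
tcp_pos: [0.4559, 0.1594, 0.039]
eef_rot: [-179.6, -1.4, 11.0]
contact_force: [0.9, -0.1, 0.4]
gripper_width: 0.0003
t 2.83 tcp [0.4559 0.1594 0.039 ] rot [-179.6   -1.4   11. ] F [ 0.9 -0.1  0.4] w 0.0
holder xy mm [-112.1    2.2] tip z 28.0 rem units [-0.08  0.09  0.24] yaw units 0.15
```

```bash
python3 -m inch '[{"x":0,"y":0,"z":0.2,"yaw":0},{"x":0,"y":0,"z":0.15,"yaw":0},{"x":0,"y":0,"z":0.1,"yaw":0}]'; python3 -c "
from h import *
rem(-.114,0,.022)"
```

```text
time_s: 3.08
tcp_pos: [0.4565, 0.1598, 0.027]
eef_rot: [-179.6, -1.4, 11.0]
contact_force: [-0.0, -1.0, -0.7]
gripper_width: 0.0007
t 3.08 tcp [0.4565 0.1598 0.027 ] rot [-179.6   -1.4   11. ] F [-0.  -1.  -0.7] w 0.001
holder xy mm [-111.4    2.5] tip z 16.0 rem units [-0.1   0.1  -0.24] yaw units 0.15
```

The tip reads 16 mm with no force, where I expected about 5 N. I'll look before going further.

```bash
python3 -c "
from h import *
import cv2
p,d=r.capture('side');q,e=r.capture('top')
cv2.imwrite('pics/s2.png',np.hstack([cv2.resize(p[170:330,190:350,::-1],(400,400)),cv2.resize(q[160:280,150:270,::-1],(400,400))]))
rem(-.114,0,.022)"
```

```text
t 3.18 tcp [0.4563 0.1596 0.0269] rot [-179.6   -1.4   11. ] F [1.1 0.  0.2] w 0.001
holder xy mm [-111.6    2.3] tip z 15.9 rem units [-0.09  0.09 -0.25] yaw units 0.15
```

View pics/s2.png

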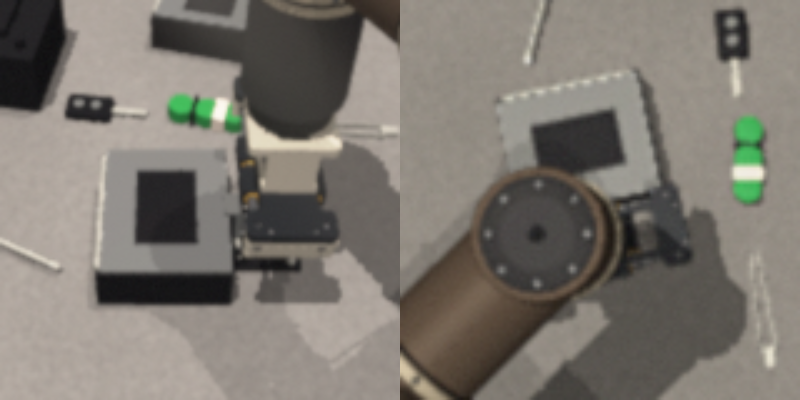

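The lid is still shut: in the side crop the gripper is directly over the tab at px (290,240). I'll measure the gripper's real height from depth, to compare with the reported 16 mm tip.

```bash
python3 - <<'E'
from h import *
import cv2
for n in ("side","top"):
    p,d=r.capture(n);W=cloud(n,d);q=W[...,:2]-O;hx=q@EX;hy=q@EY
    g=(hx>-.2)&(hx<-.02)&(abs(hy)<.13)&(W[...,2]>.008)
    print(n)
    for a in np.arange(.01,.2,.01):
        s=g&(abs(W[...,2]-a)<.005)
        if s.sum()>2: print(round(a,3),s.sum(),"hx",np.percentile(hx[s],[2,98]).round(3),"hy",np.percentile(hy[s],[2,98]).round(3))
s=r.get_state();print(s["contact_force"],s["moment"],s["joint_torque"])
p,d=r.capture("side");cv2.imwrite("pics/s3.png",cv2.resize(p[220:300,250:350,::-1],(800,600),interpolation=cv2.INTER_CUBIC))
E
```

```text
side
0.01 75 hx [-0.141 -0.022] hy [-0.01   0.076]
0.02 75 hx [-0.088 -0.022] hy [-0.01   0.075]
0.03 87 hx [-0.089 -0.023] hy [-0.009  0.076]
0.04 65 hx [-0.08  -0.021] hy [0.002 0.076]
0.05 71 hx [-0.081 -0.022] hy [-0.032  0.075]
0.06 1084 hx [-0.076 -0.021] hy [-0.072  0.073]
0.07 6 hx [-0.081 -0.067] hy [-0.007  0.011]
0.1 6 hx [-0.139 -0.1  ] hy [0.088 0.089]
0.11 120 hx [-0.154 -0.077] hy [-0.08   0.091]
0.12 132 hx [-0.154 -0.076] hy [-0.08   0.091]
0.13 231 hx [-0.154 -0.077] hy [-0.05   0.096]
0.14 130 hx [-0.154 -0.077] hy [-0.07   0.099]
0.15 638 hx [-0.153 -0.079] hy [-0.073  0.098]
0.16 80 hx [-0.139 -0.093] hy [0.023 0.052]
0.17 62 hx [-0.138 -0.095] hy [0.041 0.052]
0.18 72 hx [-0.139 -0.095] hy [0.04  0.052]
0.19 100 hx [-0.15  -0.095] hy [0.024 0.052]
top
0.01 14 hx [-0.174 -0.022] hy [-0.127 -0.002]
0.02 4 hx [-0.069 -0.027] hy [-0.075 -0.033]
0.03 3 hx [-0.07  -0.063] hy [-0.074 -0.042]
0.04 6 hx [-0.071 -0.033] hy [-0.075 -0.029]
0.05 53 hx [-0.07  -0.022] hy [-0.07   0.009]
0.06 270 hx [-0.067 -0.021] hy [-0.074  0.022]
0.11 3 hx [-0.152 -0.145] hy [-0.05  -0.022]
0.12 40 hx [-0.149 -0.081] hy [-0.064 -0.02 ]
0.13 19 hx [-0.152 -0.076] hy [-0.089 -0.021]
0.14 154 hx [-0.149 -0.076] hy [-0.095 -0.038]
0.15 118 hx [-0.15  -0.077] hy [-0.093 -0.036]
[-0.19710041  0.23857705  0.49612873] [-0.12942026  0.03159927 -0.02792283] [-8.09089921e-03 -3.93315768e+01  1.91177094e+01  4.47714373e+00
  1.82533907e-01 -1.22279384e-03]
```

View pics/s3.png

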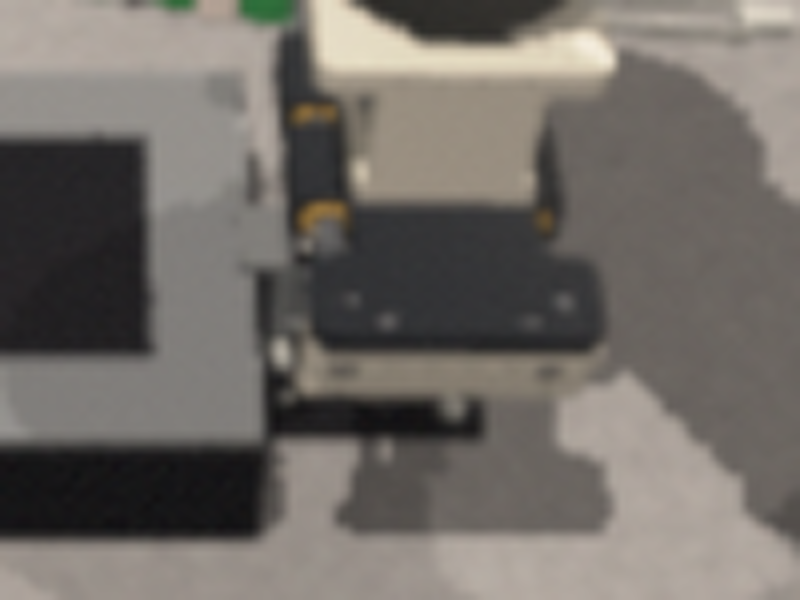

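Depth puts the body's underside at about 0.10 m where I expected 0.082, so the tips are probably 15–20 mm higher than reported and just above the pad. The lid and hook still have clearance, so I'll continue down in small steps and watch the force.

```bash
python3 -m inch '[{"x":0,"y":0,"z":0.12,"yaw":0},{"x":0,"y":0,"z":0.1,"yaw":0},{"x":0,"y":0,"z":0,"yaw":0}]'; python3 -c "
from h import *
rem(-.114,0,.022)"
```

```text
time_s: 3.58
tcp_pos: [0.4572, 0.1603, 0.0222]
eef_rot: [-179.5, -1.5, 11.0]
contact_force: [0.2, 0.4, 0.8]
gripper_width: 0.0005
t 3.58 tcp [0.4572 0.1603 0.0222] rot [-179.5   -1.5   11. ] F [0.2 0.4 0.8] w 0.001
holder xy mm [-110.6    2.8] tip z 11.2 rem units [-0.12  0.11 -0.44] yaw units 0.15
```

```bash
python3 -m inch '[{"x":-0.1,"y":0.1,"z":0.1,"yaw":0},{"x":0,"y":0,"z":0,"yaw":0}]'; python3 -m inch '[{"x":0,"y":0,"z":0.1,"yaw":0},{"x":0,"y":0,"z":0,"yaw":0}]';  python3 -c "
from h import *
import cv2
rem(-.114,0,.022)
p,d=r.capture('side');W=cloud('side',d);q=W[...,:2]-O;hx=q@EX;hy=q@EY
s=(hx>-.06)&(hx<.05)&(abs(hy)<.07)&(W[...,2]>.02);print('lid z',np.median(W[s][:,2]))
s=(hx>-.2)&(hx<-.09)&(abs(hy)<.13)&(W[...,2]>.07);print('body low z',np.percentile(W[s][:,2],[0,1,3]))
cv2.imwrite('pics/s4.png',cv2.resize(p[220:300,250:350,::-1],(800,600),interpolation=cv2.INTER_CUBIC))
"
```

```text
time_s: 3.75
tcp_pos: [0.4556, 0.1577, 0.0196]
eef_rot: [-179.5, -1.5, 11.0]
contact_force: [-0.9, -2.0, 1.6]
gripper_width: 0.0003
time_s: 3.92
tcp_pos: [0.4552, 0.1574, 0.0172]
eef_rot: [-179.5, -1.5, 11.0]
contact_force: [-0.3, 1.1, 5.0]
gripper_width: 0.0001
t 3.92 tcp [0.4552 0.1574 0.0172] rot [-179.5   -1.5   11. ] F [-0.3  1.1  5. ] w 0.0
holder xy mm [-113.1    0.3] tip z 6.2 rem units [-0.02  0.01 -0.63] yaw units 0.15
lid z 0.0661578214419839
body low z [0.09499308 0.10599519 0.12798723]
```

The force is now 5 N and the lid has started to rise. I'll hold briefly, then check the lid.

```bash
python3 -m inch '[{"x":0,"y":0,"z":0,"yaw":0},{"x":0,"y":0,"z":0,"yaw":0},{"x":0,"y":0,"z":0,"yaw":0},{"x":0,"y":0,"z":0,"yaw":0},{"x":0,"y":0,"z":0,"yaw":0}]';  python3 -c "
from h import *
import cv2
rem(-.114,0,.022)
p,d=r.capture('side')
cv2.imwrite('pics/s4.png',cv2.resize(p[130:310,190:390,::-1],(600,540)))
"
```

```text
time_s: 4.38
tcp_pos: [0.4556, 0.1575, 0.0183]
eef_rot: [-179.5, -1.6, 11.0]
contact_force: [-1.5, 0.5, 3.7]
gripper_width: 0.0004
t 4.38 tcp [0.4556 0.1575 0.0183] rot [-179.5   -1.6   11. ] F [-1.5  0.5  3.7] w 0.0
holder xy mm [-112.7    0.4] tip z 7.3 rem units [-0.04  0.01 -0.59] yaw units 0.16
```

View pics/s4.png

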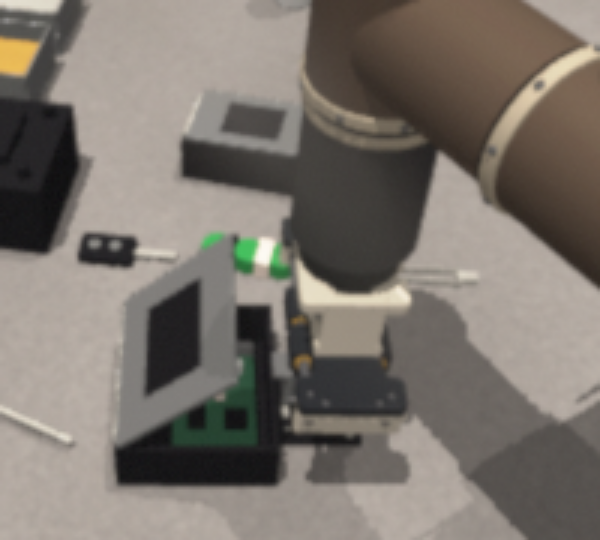

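The side view shows the lid springing up, with the green board at crop px (215,400). Now I'll lift straight up to let the tab return. Contact came at TCP z of about 0.021, so the real tips stand about 19 mm higher than I modelled. I'll aim for a TCP z of about 0.113 for the push.

```bash
python3 -m inch '[{"x":0,"y":0,"z":-0.4,"yaw":0},{"x":0,"y":0,"z":-0.8,"yaw":0},{"x":0,"y":0,"z":-0.9,"yaw":0},{"x":0,"y":0,"z":-0.9,"yaw":0},{"x":0,"y":0,"z":-0.5,"yaw":0}]'; python3 -m inch '[{"x":0,"y":0,"z":-0.2,"yaw":0},{"x":0,"y":0,"z":0,"yaw":0},{"x":0,"y":0,"z":0,"yaw":0},{"x":0,"y":0,"z":0,"yaw":0},{"x":0,"y":0,"z":0,"yaw":0}]';  python3 -c "
from h import *
rem(.07,0,.102)
p,d=r.capture('side');W=cloud('side',d);q=W[...,:2]-O;hx=q@EX;hy=q@EY
s=(hx>-.06)&(hx<.12)&(abs(hy)<.07)&(W[...,2]>.07)&(W[...,2]<.17);P=np.c_[hx[s],W[s][:,2]]
m=P.mean(0);v=np.linalg.svd(P-m,full_matrices=0)[2][0];v=v*np.sign(v[1]);print('lid angle',np.arctan2(v[1],-v[0]),'top',P[:,1].max())
s=(hx>-.2)&(hx<-.03)&(abs(hy)<.13)&(W[...,2]>.1);print('body low z',np.percentile(W[s][:,2],[0,.5,1,3]))
"
```

```text
time_s: 4.85
tcp_pos: [0.4507, 0.154, 0.1041]
eef_rot: [-179.8, -1.0, 11.0]
contact_force: [0.6, -0.7, -0.4]
gripper_width: 0.0006
time_s: 5.27
tcp_pos: [0.4508, 0.1542, 0.1094]
eef_rot: [-179.7, -1.1, 10.9]
contact_force: [0.1, -1.4, -0.1]
gripper_width: 0.0005
t 5.27 tcp [0.4508 0.1542 0.1094] rot [-179.7   -1.1   10.9] F [ 0.1 -1.4 -0.1] w 0.0
holder xy mm [-118.   -2.] tip z 98.4 rem units [ 7.52 -0.01  0.  ] yaw units 0.13
lid angle 1.0233916551778481 top 0.16412364717624284
body low z [0.18623262 0.1913027  0.19543773 0.20897263]
```

The lid is at about 1.02 rad, and the body's underside at 0.187 m clears the lid's highest arc of about 0.18 m. Pushing forward along tool x.

```bash
python3 -m inch '[{"x":0.6,"y":0,"z":0,"yaw":0},{"x":0.8,"y":0,"z":0,"yaw":0},{"x":0.8,"y":0,"z":0,"yaw":0},{"x":0.8,"y":0,"z":0,"yaw":0},{"x":0.5,"y":0,"z":0,"yaw":0}]';  python3 -m inch '[{"x":0.4,"y":0,"z":0,"yaw":0},{"x":0.4,"y":0,"z":0,"yaw":0},{"x":0.4,"y":0,"z":0,"yaw":0},{"x":0.4,"y":0,"z":0,"yaw":0},{"x":0.3,"y":0,"z":0,"yaw":0}]'; python3 -c "
from h import *
rem(.069,0,.1)"
```

```text
time_s: 5.73
tcp_pos: [0.5355, 0.1693, 0.1065]
eef_rot: [-179.8, -0.7, 11.0]
contact_force: [0.4, 0.7, -0.4]
gripper_width: 0.0003
time_s: 6.15
tcp_pos: [0.5844, 0.1779, 0.1032]
eef_rot: [-180.0, -0.3, 11.0]
contact_force: [0.2, -0.7, 0.9]
gripper_width: 0.0002
t 6.15 tcp [0.5844 0.1779 0.1032] rot [-180.    -0.3   11. ] F [ 0.2 -0.7  0.9] w 0.0
holder xy mm [17.7 -2.8] tip z 92.2 rem units [ 2.06 -0.09 -0.3 ] yaw units 0.14
```

```bash
python3 -m inch '[{"x":0.3,"y":0,"z":-0.25,"yaw":0},{"x":0.3,"y":-0.1,"z":-0.2,"yaw":0},{"x":0.3,"y":0,"z":-0.05,"yaw":0},{"x":0.3,"y":0,"z":-0.05,"yaw":0},{"x":0.2,"y":0,"z":-0.05,"yaw":0}]'; python3 -c "
from h import *
rem(.069,0,.1)
p,d=r.capture('side');W=cloud('side',d);q=W[...,:2]-O;hx=q@EX;hy=q@EY
s=(hx>.02)&(hx<.12)&(abs(hy)<.073)&(abs(hy)>.03)&(W[...,2]>.07)&(W[...,2]<.17);P=np.c_[hx[s],W[s][:,2]]
m=np.median(P,0);v=np.linalg.svd(P-m,full_matrices=0)[2][0];v=v*np.sign(v[1]);print(len(P),'lid angle',np.arctan2(v[1],-v[0]))
"
```

```text
time_s: 6.57
tcp_pos: [0.6209, 0.1879, 0.1181]
eef_rot: [-180.0, -0.2, 11.0]
contact_force: [-0.1, -0.5, -0.5]
gripper_width: 0.0005
t 6.57 tcp [0.6209 0.1879 0.1181] rot [-180.    -0.2   11. ] F [-0.1 -0.5 -0.5] w 0.0
holder xy mm [55.4  0.4] tip z 107.1 rem units [0.54 0.02 0.29] yaw units 0.14
155 lid angle 1.832429923789646
```

```bash
python3 -m inch '[{"x":0.25,"y":0,"z":0.1,"yaw":0},{"x":0.2,"y":0,"z":0.05,"yaw":0},{"x":0.15,"y":0,"z":0,"yaw":0},{"x":0,"y":0,"z":0,"yaw":0}]'; python3 -c "
from h import *
rem(.072,0,.1)
import cv2
p,d=r.capture('side')
cv2.imwrite('pics/s5.png',cv2.resize(p[130:310,190:390,::-1],(600,540)))
"
```

```text
time_s: 6.95
tcp_pos: [0.6311, 0.1899, 0.1152]
eef_rot: [180.0, 0.4, 10.9]
contact_force: [1.2, 0.5, -0.9]
gripper_width: 0.0004
t 6.95 tcp [0.6311 0.1899 0.1152] rot [180.    0.4  10.9] F [ 1.2  0.5 -0.9] w 0.0
holder xy mm [65.8  0.5] tip z 104.2 rem units [0.25 0.02 0.17] yaw units 0.14
```

View pics/s5.png

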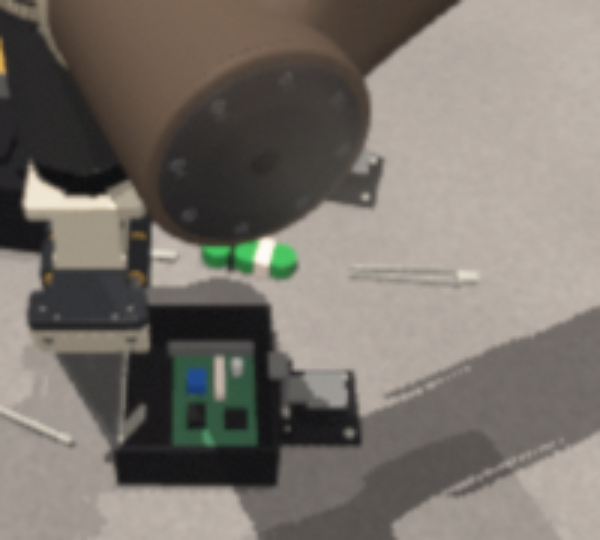

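The lid now leans back at crop px (100,400), with the board undisturbed and the tab up at (320,390). I'll push on until the stop pushes back.

```bash
python3 -m inch '[{"x":0.25,"y":0,"z":0,"yaw":0},{"x":0.15,"y":0,"z":0,"yaw":0},{"x":0,"y":0,"z":0,"yaw":0}]'; python3 -c "
from h import *
rem(.072,0,.1)"; python3 -m inch '[{"x":0.2,"y":0,"z":0,"yaw":0},{"x":0,"y":0,"z":0,"yaw":0}]'
```

```text
time_s: 7.25
tcp_pos: [0.6306, 0.1899, 0.1153]
eef_rot: [179.9, 1.5, 10.9]
contact_force: [1.0, 0.1, 0.8]
gripper_width: 0.0004
t 7.25 tcp [0.6306 0.1899 0.1153] rot [179.9   1.5  10.9] F [1.  0.1 0.8] w 0.0
holder xy mm [65.3  0.6] tip z 104.3 rem units [0.27 0.03 0.17] yaw units 0.13
time_s: 7.42
tcp_pos: [0.6308, 0.1899, 0.1152]
eef_rot: [179.8, 2.0, 10.9]
contact_force: [0.4, 1.0, 0.7]
gripper_width: 0.0
```

```bash
cat >> h.py <<'E'
def lid():
    for n in ('side','top'):
        p,d=r.capture(n);W=cloud(n,d);q=W[...,:2]-O;hx=q@EX;hy=q@EY
        s=(hx>.045)&(hx<.12)&(abs(hy)<.073)&(abs(hy)>.03)&(W[...,2]>.065)&(W[...,2]<.165);P=np.c_[hx[s],W[s][:,2]]
        print(n,len(P),end=' ')
        for a in (.08,.1,.12,.14,.16):
            k=abs(P[:,1]-a)<.01
            if k.sum()>3: print(a,k.sum(),np.round(np.median(P[k,0]),4),end=' ')
        print()
E
python3 -c "
from h import *
s=r.get_state();print(np.round(s['joints'],1),np.round(s['qd'],1),np.round(s['joint_torque'],1),s['moment']);rem(.072,0,.1);lid()"
```

```text
[ 33.3  24.5  -6.8  -0.7 -60.7  68. ] [ 0.3 -0.7 -1.3 -0.4  0.4 -0.1] [  0.1 -60.1  26.    5.9  -0.6   0. ] [ 0.00129305 -0.29696491 -0.01209447]
t 7.42 tcp [0.6308 0.1899 0.1152] rot [179.8   2.   10.9] F [0.4 1.  0.7] w 0.0
holder xy mm [65.5  0.6] tip z 104.2 rem units [0.27 0.02 0.16] yaw units 0.13
side 229 0.08 52 0.0601 0.1 58 0.0663 0.12 55 0.0716 0.14 33 0.0773 0.16 16 0.0818 
top 100 0.08 13 0.0611 0.1 12 0.0678 0.12 7 0.0761 0.14 32 0.0804 0.16 20 0.0861
```

The lid's slope is 0.27–0.31, or 1.84–1.87 rad, and it hasn't moved further. That puts it at its stop (1.85). Backing off and rising.

```bash
python3 -m inch '[{"x":-0.3,"y":0,"z":0,"yaw":0},{"x":-0.6,"y":0,"z":0,"yaw":0},{"x":-0.8,"y":0,"z":0,"yaw":0},{"x":-0.8,"y":0,"z":0,"yaw":0},{"x":-0.8,"y":0,"z":0,"yaw":0}]'; python3 -m inch '[{"x":-0.8,"y":0,"z":0,"yaw":0},{"x":-0.8,"y":0,"z":-0.3,"yaw":0},{"x":-0.8,"y":0,"z":-0.5,"yaw":0},{"x":-0.6,"y":0,"z":-0.5,"yaw":0},{"x":-0.3,"y":0,"z":-0.3,"yaw":0}]'; python3 -m inch '[{"x":0,"y":0,"z":0,"yaw":0},{"x":0,"y":0,"z":0,"yaw":0},{"x":0,"y":0,"z":0,"yaw":0}]'; python3 - <<'E'
from h import *
import cv2
rem(-.12,0,.15);lid()
p,d=r.capture('side');cv2.imwrite('pics/s6.png',cv2.resize(p[110:310,150:400,::-1],(750,600)))
q,e=r.capture('top');a=np.load('pics/top0.npz')['p'];b=np.load('pics/side0.npz')['p']
for n,x,y in (('top',a,q),('side',b,p)):
    for nm,f in {'red':lambda i:(i[...,0]>150)&(i[...,1]<80),'green':lambda i:(i[...,1]>100)&(i[...,0]<80)&(i[...,2]<90)}.items():
        for i in (x,y):
            k,l,st,c=cv2.connectedComponentsWithStats(f(i.astype(int)).astype(np.uint8));print(n,nm,[(int(st[j,4]),np.round(c[j],1).tolist()) for j in range(1,k) if st[j,4]>30])
E
```

```text
time_s: 7.93
tcp_pos: [0.5528, 0.1744, 0.1148]
eef_rot: [179.8, 1.7, 10.8]
contact_force: [-0.5, 0.2, 0.4]
gripper_width: 0.0006
time_s: 8.35
tcp_pos: [0.468, 0.1568, 0.155]
eef_rot: [179.8, 1.6, 10.8]
contact_force: [0.2, 0.4, 0.5]
gripper_width: 0.0006
time_s: 8.6
tcp_pos: [0.4694, 0.1579, 0.157]
eef_rot: [180.0, 1.3, 10.9]
contact_force: [0.9, -0.2, -0.2]
gripper_width: 0.0003
t 8.6 tcp [0.4694 0.1579 0.157 ] rot [180.    1.3  10.9] F [ 0.9 -0.2 -0.2] w 0.0
holder xy mm [-99.1  -1.8] tip z 146.0 rem units [-0.84 -0.08 -0.14] yaw units 0.11
side 491 0.08 88 0.0606 0.1 97 0.0663 0.12 104 0.0721 0.14 105 0.0778 0.16 78 0.083 
top 375 0.08 70 0.0629 0.1 71 0.0687 0.12 79 0.0745 0.14 81 0.0806 0.16 60 0.0852 
top red [(118, [196.4, 143.8]), (408, [112.1, 205.4])]
top red [(119, [196.6, 143.9]), (408, [112.2, 205.4])]
top green [(68, [254.8, 201.9]), (629, [86.9, 253.2])]
top green [(385, [83.1, 252.3])]
side red [(232, [170.2, 256.8]), (1482, [228.9, 362.6])]
side red [(256, [170.3, 257.2]), (1473, [229.0, 363.0])]
side green [(62, [261.8, 211.8]), (46, [271.1, 213.2]), (48, [284.0, 215.9])]
side green [(68, [265.7, 215.8]), (264, [262.1, 269.8])]
```

View pics/s6.png

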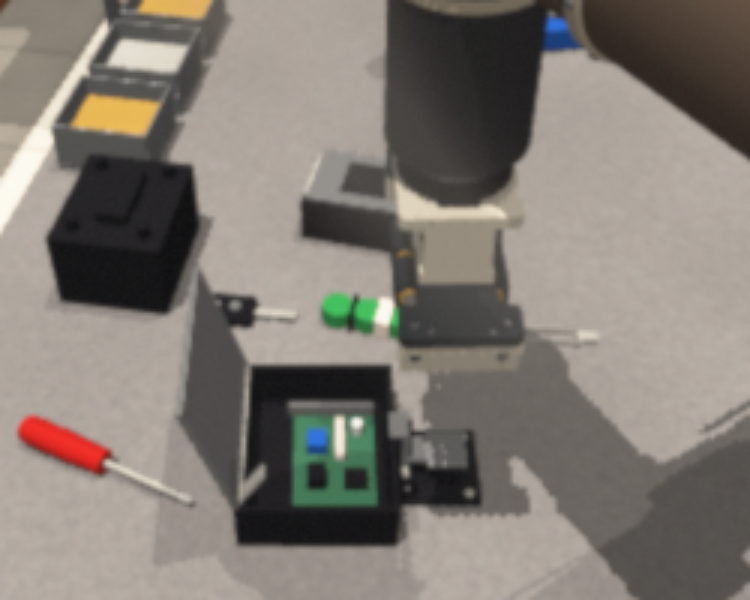

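The lid stands open at its stop with the gripper clear: slope is 0.28–0.286, about 1.85 rad. The board, cells, key, driver, shell and tweezers are all in place. I'll check the tab height, then hand in.

```bash
python3 - <<'E'
from h import *
p,d=r.capture('side');W=cloud('side',d);q=W[...,:2]-O;hx=q@EX;hy=q@EY
s=(hx>-.122)&(hx<-.094)&(hy>-.015)&(hy<.015)&(W[...,2]<.05);print('pad z',s.sum(),np.median(W[s][:,2]),'front/back',np.median(W[s&(hx<-.112)][:,2]),np.median(W[s&(hx>-.104)][:,2]))
s0=np.load('pics/side0.npz');V=cloud('side',s0['d']);print('pad z before',np.median(V[(np.abs((V[...,:2]-O)@EX+.108)<.014)&(np.abs((V[...,:2]-O)@EY)<.015)&(V[...,2]<.05)][:,2]))
lid();rem(-.1,0,.14);print(r.close_job())
E
```

```text
pad z 152 0.030050404228427474 front/back 0.029764152382357356 0.03009732334018478
pad z before 0.030569836016823504
side 486 0.08 87 0.0605 0.1 94 0.0662 0.12 103 0.0718 0.14 105 0.078 0.16 73 0.0828 
top 376 0.08 74 0.0632 0.1 67 0.0688 0.12 80 0.0743 0.14 79 0.0806 0.16 62 0.0855 
t 8.95 tcp [0.4688 0.1575 0.1565] rot [179.9   1.4  10.8] F [1.  0.9 0.6] w 0.0
holder xy mm [-99.7  -2.1] tip z 145.5 rem units [-0.   -0.08  0.22] yaw units 0.11
the job is handed in; nothing more can be done
None
```

I opened the wide holder and handed the job in at about 9 s. I pressed its tab with the closed fingertips until the lid sprang to about 1.02 rad, then pushed the lid back to its stop and backed the arm off.

Last checks:
- **Lid:** it stands by itself at about 1.85 rad, which is the stop. Two readings 0.35 s apart agreed.
- **Tab:** it has sprung back, with the pad at 30.1 mm against 30.6 mm before.
- **Gripper:** it is clear of everything, with force readings only at noise level.
- **Loose things:** the jar cap and driver moved less than 0.5 px in both views. The cells, key, shell, tweezers and board looked in place by eye.
- **Narrow lid:** it looks shut in the last picture, though the gripper partly hides it. I didn't measure its angle.
- **Not checked:** I didn't re-check the spray can. The arm stayed well away from it.

Two things disagreed with what I expected:
- **Fingertip height:** the closed fingertips touched the pad about 19 mm lower in TCP height than the stated 11 mm tip offset implies. I went down in small steps until the force showed contact.
- **Force at the stop:** the wrist force read only about 1 N there. I judged the stop from the tool no longer advancing and from the depth-measured lid angle.

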